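Lock the tipped-over stain remover away in the child-safe tub

ROBOT

A 7-joint arm with a two-finger parallel gripper is mounted at the origin on the work surface. World frame = base frame: x ahead of the robot, y to its left, z up, the work surface at z = 0. Lengths are in m, angles in rad, forces in N, time in s.
With the tool pointing down it reaches from about 0.425 to 0.825 m from the base axis. Payload 3.6 kg.
Tool frame: the origin (TCP) lies where the fingers leave the gripper's body, on its centre line; the fingertips stand 73 mm ahead of it and the grasp point (between the pads) lies 54 mm ahead of it; z points along the fingers, y is the line along which they close (so a half turn about z gives the same grasp; the last joint's range is limited). The gripper opens to 85 mm and grips with 20 to 120 N. Pads are 22 mm wide; open, the fingers measure 114 mm over their backs; the gripper's body (76 mm by 85 mm) begins 54 mm behind the grasp point. The pads swing forward as they close: fully open they stand 13 mm farther back than shut.
Start: joints at [1.262, 0.615, -0.013, 1.423, 0.008, 1.103, -0.04], TCP at [0.181, -0.624, 0.304] pointing down, gripper open.
Joint ranges: [-3.12, 3.12], [-0.3, 2.06], [-1.34, 1.32], [0.26, 2.42], [-1.36, 4.5], [0.01, 1.98], [-2.84, 2.84]. Speed limits (rad/s): [2.79, 2.79, 3.14, 3.14, 3.14, 3.14, 3.14].

INTERFACE

Orientations are given as a unit quaternion [x, y, z, w].
In Python, from station import arm, snapshot, camera_info, ticket gives the robot as it stands. Calls block until the motion is done:
- arm.movep(position, orientation): joint-space move of the TCP to a pose.
- arm.line_to(position, velocity=0.15, ori=None): straight line of the TCP; ori=None keeps the orientation; velocity is the mean speed in m/s.
- arm.move_j(angles): joint-space move.
- arm.move_gripper(opening, effort=None): opening from 0.0 (shut) to 1.0 (fully open); effort is the grip in N (None keeps the last); returns when the fingers have stopped.
- arm.pause(seconds).
- arm.ik(position, orientation): joint angles nearest the present ones, or None.
- snapshot(name): name is "scene" or "top"; returns the picture (384x512x3 uint8, blue, green, red); there is no depth.
- camera_info(name): a dict with "fx", "fy", "cx", "cy" (pixels), "R" (3x3) and "t" (3): a world point X has camera coordinates R X + t. Camera axes: x right, y down, z forward; pixel columns grow to the right and rows downward; lengths in m; the calibration is good to about 2 mm. A picture is of the moment at which its call begins. camera_info takes no time and is no camera call.
A pose or a line that the arm cannot do raises arm.MotionError and nothing moves.
- ticket.finish_job(): hands the job in; it is judged then, once.
Readings, each from a call of its own:
- arm.read_time(): time.
- arm.read_joint_positions(): joint angles.
- arm.read_dq(): joint speeds.
- arm.read_effort(): joint torques, N m.
- arm.read_tool_pos(): TCP position.
- arm.read_eef_rot(): TCP orientation.
- arm.read_ft_force(): force on the tool from outside, world axes, zero at the start.
- arm.read_wrist_torque(): the same for the moment, N m.
- arm.read_opening(): opening from 0.0 (shut) to 1.0 (fully open).
- arm.read_finger_force(): force on a finger pad.
Only numpy, scipy, OpenCV 4.12 (cv2) and the standard library are available. Lean on these libraries where they do the work, as an engineer would, in place of code of your own. Each camera call takes 0.05 s, during which the arm holds its last target. There are 200 camera calls.

TASK

The square bottle of stain remover has tipped over: first stand it upright on the worktop and let go of it. Then press the thumb latch of the child-safe tub so that its lid springs fully open, set the bottle upright on the tub's floor without dropping it, and push the lid shut until it snaps and stays locked by itself. Leave the scrubbing brush and the dosing cup where they are.

Things in the scene. Friction and masses are not known exactly. Their poses are not given: they have to be found in the camera images.
- bottle: Loose square white bottle with a round grey cap, 114 mm long in all, 0.15 to 0.31 kg. Body 52 x 52 mm, 78 mm tall; cap 34 mm across, 34 mm long, from 80 to 114 mm above the base. Origin: centre of its base; its z axis runs from the base to the cap. It starts lying on one side with z level (axis 26 mm above the worktop), the cap pointing to the robot's right (-y), straight or up to 40 degrees turned towards the robot, on either half of the table.
- tub: Fixed white open-topped tub (stuck to the worktop) with a grey sprung lid. Outside 130 mm (its x) by 170 mm (its y) by 130 mm high, walls and floor 5 mm thick, so 120 x 160 mm clear inside, 125 mm deep. Origin: centre of its underside; z up; its -x side is the front with the latch (facing roughly to the robot), the lid's hinge runs along the +x rim.
- tub_floor (a point): Centre of the tub's inner floor, 5 mm above the worktop; axes as the tub's.
- lid (a joint): Lid angle in rad: 0 shut, 1.75 fully open (leaning 10 degrees back past vertical), held open by its spring and damper. Unlocked it needs about 2 to 3 N at the front edge to hold it down; locked it cannot be pulled open. Coming down, its tongue meets the latch hook's ramp at about 0.12 rad and must be pressed on past the hook: about 7 to 10 N at 100 to 120 mm from the hinge, more if pushed fast, then it snaps down to 0.
- lid_hinge (a point): Middle of the hinge line, on the tub's far rim, 130 mm above the worktop; turns with the lid. Its -x axis points along the lid to its front edge, z is normal to the lid (up when shut).
- lid_front (a point): Middle of the lid's front edge on its upper face: 132 mm from the hinge along the lid and 10 mm along its z. Lid: 132 mm long, 172 mm wide, 10 mm thick (from the hinge line upwards); in front a tongue 34 mm wide and 8 mm long with a round nose sits under the latch hook.
- latch (a joint): Angle of the latch rocker in rad: 0 at rest (hooked), 0.5 fully pressed, when it meets a hard stop. It springs back to 0. Pressing the pad down tips the hook forward, off the lid's tongue; the lid is freed at about 0.14 rad (some 4 mm of travel at the pad, 4 N); full travel is about 14 mm and 8 N.
- latch_pad (a point): Point to press on the upper face of the latch's thumb pad, straight down. The pad is 40 mm wide (tub y) and reaches from 9 mm in front of this point (tub -x) to 25 mm behind it; it sticks out of the front of the tub, 18 mm below the rim of the tub; the hook, 40 mm wide, stands up behind it, from 25 mm behind this point, to 29 mm above the rim.
- brush: Bystander: wooden scrubbing brush, 150 x 44 mm, 34 mm high, lying bristles down in the middle, along x. Origin: middle of its underside. Leave alone.
- cup: Bystander: white dosing cup, 64 mm across and 55 mm high, at the back in the middle. Origin: centre of its base. Leave alone.
Not all that is in view belongs to the job. What is shaped like the bottle but green is not meant.

How it is judged:
By the outcome, as a careful person would: the job done as asked, in the order asked, and still so for the second after the job is handed in, with the robot touching nothing.
It also fails if it takes over 72 s, if anything falls off the work surface, if the arm or the gripper's body presses on something with over 40 N, if the wrist force passes 120 N, or if a joint passes its speed limit or range.

## Working session

There is one attempt and no reset: what is moved stays moved. The work goes in short steps, each a Python script; the robot and the scene stay as the last script left them, time stands still between calls to the robot, and variables do not carry over. Pictures are saved under pics/ and viewed, at most 10 in all, crops included, and the job is handed in when it is done.

```bash
ls; mkdir -p pics; python3 - <<'E'
from station import arm, snapshot, camera_info
import cv2
for n in("scene","top"):
    im=snapshot(n); cv2.imwrite(f"pics/{n}0.png",im)
    c=camera_info(n); print(n,c)
print(arm.read_eef_rot(),arm.read_time())
E
```

```text
pics
scene {'fx': 443.48554795087443, 'fy': 443.48554795087443, 'cx': 255.05359172933646, 'cy': 195.75684779515976, 'R': array([[-0.49965149,  0.86622547, -0.00135195],
       [ 0.61150896,  0.35162102, -0.70881552],
       [-0.61351869, -0.35498746, -0.7053926 ]]), 't': array([ 0.24057734, -0.27044228,  1.34620282])}
top {'fx': 403.51288793794623, 'fy': 403.51288793794623, 'cx': 254.94027549568474, 'cy': 193.6590396860127, 'R': array([[-0.00590889, -0.99997556, -0.00373811],
       [-0.99775732,  0.00614494, -0.06665267],
       [ 0.06667402,  0.00333588, -0.99776924]]), 't': array([0.05190519, 0.56723079, 1.00062012])}
[ 9.90011298e-01  1.40983317e-01 -1.68636736e-04 -1.14282756e-03] 0.1
```

View pics/scene0.png

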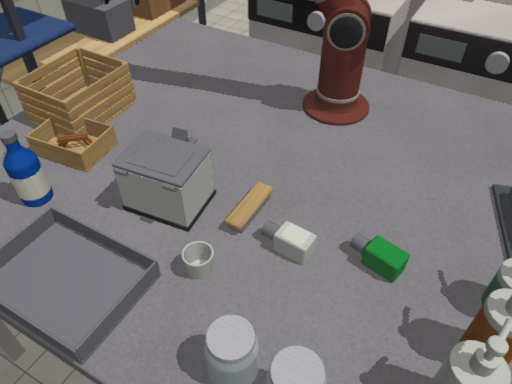

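View pics/top0.png

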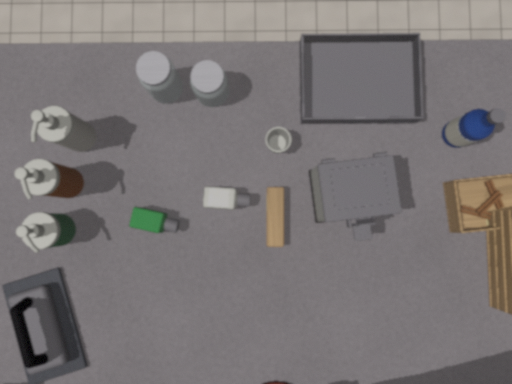

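The white bottle's body is at about (220,198) in the top view, with its grey cap at (243,200) pointing right (-y). The green look-alike at (148,220) is the wrong colour, so the white one is meant. The tub is at (357,190) with its latch at (361,230), the brush at (275,215) and the cup at (278,140). I'll enlarge the bottle and tub to confirm.

```bash
cat > h.py <<'E'
import numpy as np, cv2
from station import arm, snapshot, camera_info, ticket
from scipy.spatial.transform import Rotation as Ro
def ray(name,uv,z):
    c=camera_info(name);R=np.array(c["R"]);t=np.array(c["t"])
    d=R.T@np.array([(uv[0]-c["cx"])/c["fx"],(uv[1]-c["cy"])/c["fy"],1]);o=-R.T@t
    return o+d*(z-o[2])/d[2]
def proj(name,X):
    c=camera_info(name);p=np.array(c["R"])@X+np.array(c["t"])
    return np.array([c["fx"]*p[0]/p[2]+c["cx"],c["fy"]*p[1]/p[2]+c["cy"]])
E
python3 - <<'E'
from h import *
im=cv2.imread("pics/top0.png")
a=cv2.resize(im[170:230,190:290],None,fx=4,fy=4,interpolation=2)  # 400x240
b=cv2.resize(im[145:250,300:410],None,fx=5,fy=5,interpolation=2)   # 550x525
cv2.imwrite("pics/bot.png",a)
out=np.zeros((525,800,3),np.uint8); out[:,250:]=b; out[:150,:250]=cv2.resize(a,(250,150))
cv2.imwrite("pics/crop.png",out)
c=im[170:230,190:290]; m=(c.min(2)>150).astype(np.uint8)
n,l,s,ce=cv2.connectedComponentsWithStats(m);print(s,ce)
E
```

```text
[[   0    0  100   60 5435]
 [  14   18   31   20  565]] [[51.67819687 29.70653174]
 [28.54690265 27.51327434]]
```

View pics/crop.png

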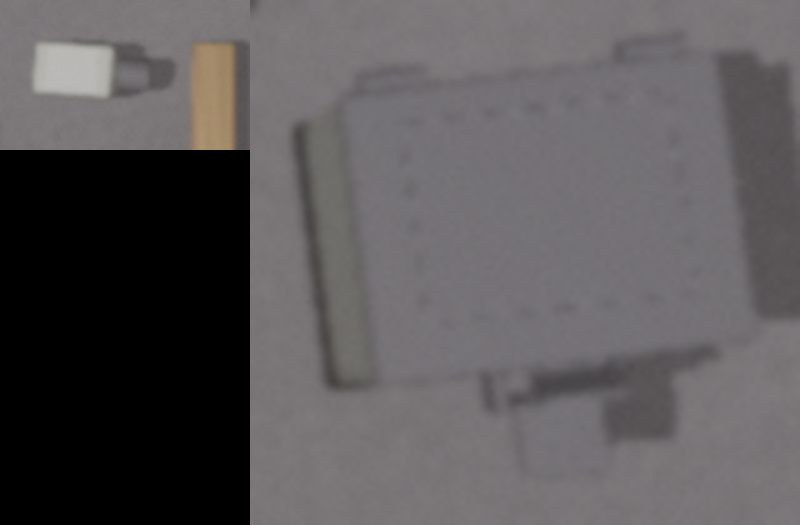

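The crop shows the white square bottle with its cap to the right. The tub lid's corners are at crop pixels (345,97), (718,53), (757,332) and (373,385), with the latch pad around (563,440) on the near side.

```bash
cat >> h.py <<'E'
def bottle(im):
    m=(im[170:230,190:290].min(2)>140).astype(np.uint8)
    cs,_=cv2.findContours(cv2.resize(m*255,None,fx=1,fy=1),0,2);return max(cs,key=cv2.contourArea)
E
python3 - <<'E'
from h import *
im=cv2.imread("pics/top0.png")
L=[ray("top",(300+(u-250)/5,145+v/5),.14) for u,v in [(345,97),(718,53),(757,332),(373,385)]]
L=np.array(L);print(L.round(4),[np.linalg.norm(L[i]-L[i-1]).round(4) for i in range(4)])
hl,hr,fr,fl=L
d=(hl-hr)[:2]; d2=(fl-fr)[:2]
for q in(d,d2):print("yaw",np.degrees(np.arctan2(-q[0],q[1])))
x=((hl+hr)-(fl+fr))[:2];print("yawx",np.degrees(np.arctan2(x[1],x[0])),"lid centre",L.mean(0))
for u,v in [(518,400),(607,400),(605,477),(523,477)]:print("pad",ray("top",(300+(u-250)/5,145+v/5),.112).round(4))
c=bottle(im)+np.array([190,170])
W=np.array([ray("top",p[0],.052)[:2] for p in c],np.float32)
print("bottle",cv2.minAreaRect(W*1000), "cap",ray("top",(190+135*.4,170+75*.4),.026), "capend",ray("top",(190+150*.4,170+75*.4),.026))
print("brush end",[ray("top",p,.034).round(3) for p in [(267,187),(284,247)]],"cup",ray("top",(278,139),.055))
E
```

```text
[[ 0.6241 -0.0955  0.14  ]
 [ 0.6429 -0.2627  0.14  ]
 [ 0.518  -0.2764  0.14  ]
 [ 0.4956 -0.1058  0.14  ]] [np.float64(0.1289), np.float64(0.1682), np.float64(0.1256), np.float64(0.172)]
yaw 6.402437586152591
yaw 7.4941723849479995
yawx 5.400433553087496 lid centre [ 0.5701631  -0.18510701  0.14      ]
pad [ 0.4883 -0.1765  0.112 ]
pad [ 0.488  -0.2171  0.112 ]
pad [ 0.4531 -0.2153  0.112 ]
pad [ 0.4533 -0.178   0.112 ]
bottle ((557.0059814453125, 137.55169677734375), (75.6378402709961, 49.492164611816406), 85.84346771240234) cap [0.55130304 0.07598177 0.026     ] capend [0.55121128 0.06093803 0.026     ]
brush end [array([0.583, 0.018, 0.034]), array([ 0.434, -0.022,  0.034])] cup [ 0.69949928 -0.00914419  0.055     ]
```

Tub: origin about (0.571,-0.185), yaw about 6.5°. The lid measures 0.128 x 0.170 against 0.132 x 0.172 given, and the pad falls at tub x = -0.11, so both fit. Bottle: body centre about (0.557,0.138), with the axis about 4.5° off -y. Next I'll check reach for the tip-up motion.

```bash
cat >> h.py <<'E'
a=np.array([-.08,-.997,0]);a/=np.linalg.norm(a)
Z=np.array([0,0,1.]);bc=np.array([.557,.1376,0]); base=bc-.039*a+.026*Z
c=np.cross(Z,a)
B0=np.eye(4);B0[:3,:3]=np.c_[Z,np.cross(a,Z),a];B0[:3,3]=base   # bottle x = up when lying
def grasp(al,flip,s=.042,zg=.032):
    T=np.eye(4);z=-np.cos(al)*Z-np.sin(al)*a;y=c*(1-2*flip)
    T[:3,:3]=np.c_[np.cross(y,z),y,z];T[:3,3]=base+s*a+(zg-.026)*Z-.054*z;return T
def stand(T,xy,z,psi):
    B=np.eye(4);B[:3,:3]=Ro.from_euler('z',psi).as_matrix()@np.c_[-a,np.cross(Z,-a),Z];B[:3,3]=[*xy,z]
    return B@np.linalg.inv(B0)@T
def pq(T):return T[:3,3].tolist(),Ro.from_matrix(T[:3,:3]).as_quat().tolist()
def tub(v,o=(.571,-.185),yaw=np.radians(6.5)):
    return Ro.from_euler('z',yaw).apply(v)+np.array([*o,0])
def down(psi,flip=0):  # closing axis (tool y) at world angle psi
    y=np.array([np.cos(psi),np.sin(psi),0]);z=-Z;return Ro.from_matrix(np.c_[np.cross(y,z),y,z]).as_quat().tolist()
E
python3 - <<'E'
from h import *
f=lambda T:arm.ik(*pq(T))
def up(T,d):
    T=T.copy();T[2,3]+=d;return T
for al in(20,35,45):
  for fl in(0,1):
    T=grasp(np.radians(al),fl);q=f(T);q1=f(up(T,.12))
    if q is None or q1 is None: print(al,fl,"no grasp");continue
    for xy in((.62,.12),(.6,.1),(.55,.14),(.6,.2)):
      for ps in(0,30,60,90):
        S=stand(T,xy,.002,np.radians(ps));s=f(S);s1=f(up(S,.1))
        if s is not None and s1 is not None: print(al,fl,xy,ps,np.round(q1,1),np.round(q,1),np.round(s1,1),np.round(s,1))
for p in(.0965,.1765): print(ray("top",(170,226),.026).round(3)) if p<.1 else None
print(arm.ik(tub([-.11,0,.3]).tolist(),down(np.radians(96.5))),arm.ik(tub([-.11,0,.3]).tolist(),down(np.radians(-83.5))))
E
```

```text
20 0 (0.62, 0.12) 0 [ 0.3  0.7 -0.6  1.8  0.   0.6 -0.3] [ 0.2  0.8 -0.4  1.9 -0.1  0.4 -0.1] [-0.7  1.1  0.3  1.3  0.7  1.6 -0.9] [-0.7  1.3  0.4  1.2  0.6  1.5 -0.9]
20 0 (0.62, 0.12) 30 [ 0.3  0.7 -0.6  1.8  0.   0.6 -0.3] [ 0.2  0.8 -0.4  1.9 -0.1  0.4 -0.1] [-0.8  1.   0.2  1.7  1.1  1.2 -1. ] [-0.9  1.2  0.5  1.7  0.9  1.  -1. ]
20 0 (0.62, 0.12) 60 [ 0.3  0.7 -0.6  1.8  0.   0.6 -0.3] [ 0.2  0.8 -0.4  1.9 -0.1  0.4 -0.1] [-0.5  0.9 -0.2  2.1  1.8  1.3 -1.4] [-0.5  1.1 -0.2  2.1  1.9  1.4 -1.5]
20 0 (0.62, 0.12) 90 [ 0.3  0.7 -0.6  1.8  0.   0.6 -0.3] [ 0.2  0.8 -0.4  1.9 -0.1  0.4 -0.1] [ 0.1  1.  -0.8  2.4  2.5  1.6 -1.1] [-0.3  1.1 -0.2  2.4  2.6  1.6 -1.6]
20 0 (0.6, 0.1) 0 [ 0.3  0.7 -0.6  1.8  0.   0.6 -0.3] [ 0.2  0.8 -0.4  1.9 -0.1  0.4 -0.1] [-0.7  1.1  0.3  1.4  0.7  1.6 -0.9] [-0.8  1.2  0.4  1.3  0.6  1.4 -0.9]
20 0 (0.6, 0.1) 30 [ 0.3  0.7 -0.6  1.8  0.   0.6 -0.3] [ 0.2  0.8 -0.4  1.9 -0.1  0.4 -0.1] [-0.8  1.   0.2  1.8  1.1  1.2 -1.1] [-1.1  1.3  0.7  1.8  0.8  0.8 -0.9]
20 0 (0.6, 0.1) 60 [ 0.3  0.7 -0.6  1.8  0.   0.6 -0.3] [ 0.2  0.8 -0.4  1.9 -0.1  0.4 -0.1]
[... 13487 characters left out ...]
 1.8]
45 1 (0.6, 0.2) 30 [ 0.   0.7  0.1  1.9 -1.1  1.  -2.2] [ 0.1  0.9 -0.   1.9 -1.3  0.8 -2. ] [-0.1  1.1 -1.2  1.6  1.4  1.9  2. ] [-1.3  1.4  1.2  1.7 -0.6  0.8 -2.8]
45 1 (0.6, 0.2) 60 [ 0.   0.7  0.1  1.9 -1.1  1.  -2.2] [ 0.1  0.9 -0.   1.9 -1.3  0.8 -2. ] [-1.3  1.1  1.3  2.  -1.   0.4 -1.9] [-1.2  1.1  1.   2.  -0.8  0.1 -2.2]
45 1 (0.6, 0.2) 90 [ 0.   0.7  0.1  1.9 -1.1  1.  -2.2] [ 0.1  0.9 -0.   1.9 -1.3  0.8 -2. ] [-0.4  0.6 -0.2  2.2  2.1  0.6  2.1] [-0.2  0.9 -0.6  2.2  2.2  1.   2.1]
[0.487 0.261 0.026]
[ 0.91721235  0.50189303 -0.82933744  1.83273807  0.43544023  0.99935403
  1.59136786] [ 0.42460294  0.39269445 -0.08973841  1.84697952  0.04366351  0.90380565
 -1.14270911]
```

```bash
cat >> h.py <<'E'
def up(T,d):
    T=T.copy();T[2,3]+=d;return T
def back(T,d):
    T=T.copy();T[:3,3]-=d*T[:3,2];return T
def st(s=""):print(s,round(arm.read_time(),1),np.round(arm.read_tool_pos(),3),"F",np.round(arm.read_ft_force(),1),"op",round(arm.read_opening(),3),"ff",np.round(arm.read_finger_force(),1))
G=grasp(np.radians(35),0)
E
python3 - <<'E'
from h import *
arm.movep(*pq(up(back(G,.1),.1)));st("above")
arm.movep(*pq(back(G,.09)));st("pre")
cv2.imwrite("pics/pre.png",np.hstack([snapshot("scene")[180:300,200:430],snapshot("top")[140:260,140:300]]))
arm.line_to(pq(G)[0],velocity=.1);st("at")
E
```

```text
above 2.9 [0.55  0.045 0.258] F [-0.1  0.4 -0.4] op 1.0 ff 0.0
pre 3.4 [0.551 0.052 0.15 ] F [-0.4 -0.7  0.1] op 0.997 ff 0.0
at 4.6 [0.555 0.103 0.077] F [-0.  -0.1  0.5] op 1.0 ff 0.0
```

View pics/pre.png

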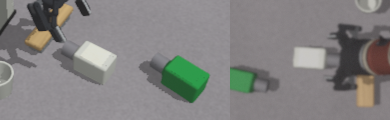

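The fingers straddle the bottle's axis at (95,60) in the crop, and I reached the grasp without contact. Now I'll grip, lift, turn it up and lower it.

```bash
python3 - <<'E'
from h import *
arm.move_gripper(0.0,effort=45);st("grip")
arm.line_to(pq(up(G,.12))[0],velocity=.15);st("lift")
S=stand(G,(.62,.12),0.0,0)
arm.movep(*pq(up(S,.08)));st("turned")
cv2.imwrite("pics/turn.png",np.hstack([snapshot("scene")[130:300,180:430],snapshot("top")[140:310,140:300]]))
arm.line_to(pq(up(S,.012))[0],velocity=.12);f0=np.array(arm.read_ft_force());st("low")
for k in range(10):
    arm.line_to(pq(up(S,.010-.002*k))[0],velocity=.03)
    f=np.array(arm.read_ft_force())
    if f[2]-f0[2]>3: break
st("contact %d"%k)
E
```

```text
grip 5.0 [0.555 0.103 0.077] F [-1.2 -2.2  4.2] op 0.605 ff 48.6
lift 5.9 [0.554 0.103 0.195] F [-0.2 -0.3 -3.2] op 0.605 ff 48.0
turned 7.1 [0.624 0.168 0.152] F [-0.8 -1.1 -4. ] op 0.606 ff 50.0
low 7.9 [0.624 0.17  0.085] F [ 0.2  0.1 -2.9] op 0.604 ff 50.0
contact 3 8.9 [0.624 0.17  0.079] F [-1.3  1.6  6.5] op 0.605 ff 50.7
```

View pics/turn.png

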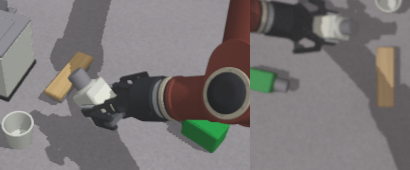

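The bottle is held upright and touching the worktop. Now I'll release it, back off and look.

```bash
python3 - <<'E'
from h import *
S=stand(G,(.62,.12),0.0,0)
arm.move_gripper(1.0);st("open")
B=back(S,.12); arm.line_to(pq(up(B,.004))[0],velocity=.15);arm.line_to(pq(up(B,.12))[0],velocity=.2);st()
arm.movep(tub([-.11,0,.32]).tolist(),down(np.radians(-83.5)));st("over latch")
im=snapshot("top");s=snapshot("scene")
cv2.imwrite("pics/st.png",np.hstack([cv2.resize(s[130:300,180:380],None,fx=2,fy=2),cv2.resize(im[140:240,180:300],None,fx=3,fy=3)[:300,:360].copy() if 0 else cv2.resize(im[140:225,180:280],None,fx=4,fy=4)]))
E
```

```text
open 9.3 [0.624 0.17  0.077] F [ 0.2 -0.3  0. ] op 1.001 ff 0.0
 11.0 [0.631 0.268 0.26 ] F [ 0.  -0.2 -0.3] op 0.997 ff 0.0
over latch 12.7 [ 0.463 -0.196  0.319] F [-0.7  0.6  0.1] op 1.001 ff 0.0
```

View pics/st.png

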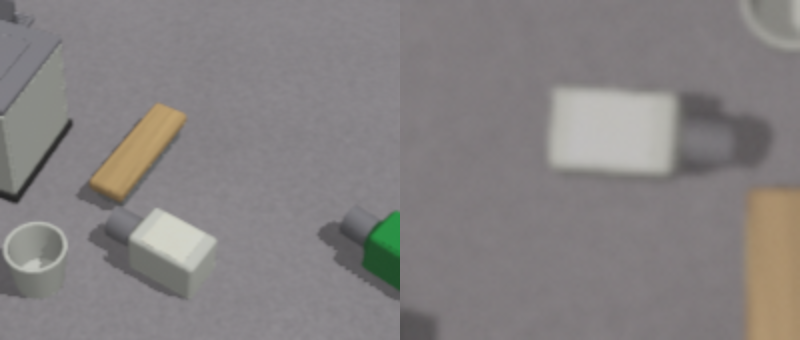

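The bottle has fallen back onto its side, with the body at (615,130) in the right-hand crop and the cap to the right. I'll check how it was held in the turned picture against where it should have been, and re-measure it.

```bash
python3 - <<'E'
from h import *
t=cv2.imread("pics/turn.png")
def mark(nm,off,col0):
    for X,cl in(((.62,.12,.08),(0,0,255)),((.62,.12,.158),(0,255,255)),((.62,.12,.194),(255,0,255))):
        p=proj(nm,np.array(X))-off+[col0,0]
        cv2.circle(big,tuple(int(v*4) for v in p),4,cl,-1)
big=cv2.resize(t,None,fx=4,fy=4,interpolation=2)
mark("scene",np.array([180,130]),0);mark("top",np.array([140,140]),250)
out=np.hstack([big[180:580,200:600],big[0:400,1150:1550]])
cv2.imwrite("pics/turnx.png",out)
im=snapshot("top")
m=(im[150:230,190:262].min(2)>140).astype(np.uint8)
cs,_=cv2.findContours(m,0,2);k=max(cs,key=cv2.contourArea)+np.array([190,150])
print(cv2.boundingRect(k),cv2.minAreaRect(np.array([ray("top",p[0],.052)[:2]*1000 for p in k],np.float32)))
E
```

```text
(217, 162, 32, 21) ((618.9854125976562, 103.15362548828125), (76.13387298583984, 49.374000549316406), 89.63018798828125)
```

View pics/turnx.png

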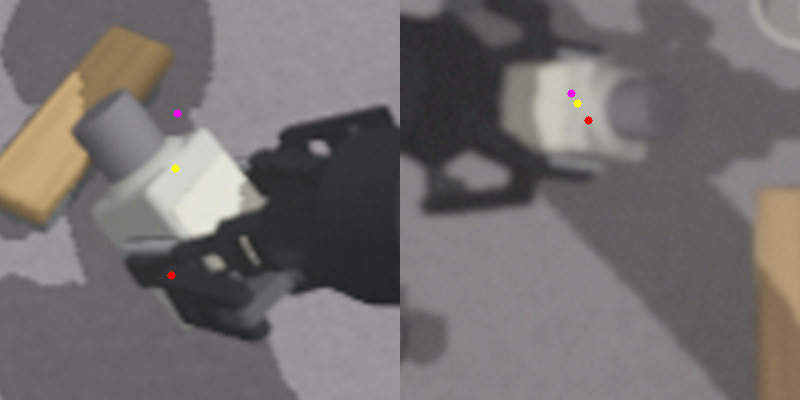

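Against the marked upright axis, the bottle leaned about 35° (cap towards -y), so it pivoted in the pads during the lift. It now lies at body centre (0.619,0.103), axis along -y. I'll retry with a much firmer grip, nearer the centre of mass and with less tool tilt, then check the angle in hand before lowering.

```bash
cat >> h.py <<'E'
a=np.array([-.006,-1,0]);a/=np.linalg.norm(a);c=np.cross(Z,a)
bc=np.array([.619,.1032,0]); base=bc-.039*a+.026*Z
B0[:3,:3]=np.c_[Z,np.cross(a,Z),a];B0[:3,3]=base
G=grasp(np.radians(15),0,s=.05,zg=.028)
SXY=(.62,.13)
S=stand(G,SXY,0.,0)
def over(x,y,z):return [x,y,z]
E
python3 - <<'E'
from h import *
print(arm.ik(*pq(S)) is not None, arm.ik(*pq(up(S,.08))) is not None)
arm.movep(*pq(up(back(G,.1),.08)));
arm.movep(*pq(back(G,.08)));arm.line_to(pq(G)[0],velocity=.1);st("at")
arm.move_gripper(0.0,effort=110);st("grip")
arm.line_to(pq(up(G,.12))[0],velocity=.15);st("lift")
s1=snapshot("scene")
arm.movep(*pq(up(S,.08)));st("turned")
s2=snapshot("scene");t2=snapshot("top")
f=lambda im,u,v:cv2.resize(im[v:v+130,u:u+130],None,fx=2,fy=2,interpolation=2)
for nm,im in(("scene",s2),("top",t2)):
    for h,cl in((.08,(0,0,255)),(.158,(0,255,255)),(.194,(255,0,255))):
        cv2.circle(im,tuple(int(v) for v in proj(nm,np.array([*SXY,h]))),1,cl,-1)
cv2.imwrite("pics/t2.png",np.hstack([f(s1,180,130),f(s2,190,130),f(t2,175,115)]))
E
```

```text
True True
at 15.5 [0.619 0.078 0.081] F [0.3 0.2 0.4] op 1.001 ff 0.0
grip 15.9 [0.62  0.078 0.081] F [-0.5 -0.6  5.3] op 0.598 ff 113.5
lift 16.8 [0.618 0.078 0.199] F [ 0.2 -0.  -3.8] op 0.598 ff 112.9
turned 17.8 [0.62  0.185 0.142] F [-0.2 -0.4 -3. ] op 0.598 ff 114.8
```

View pics/t2.png

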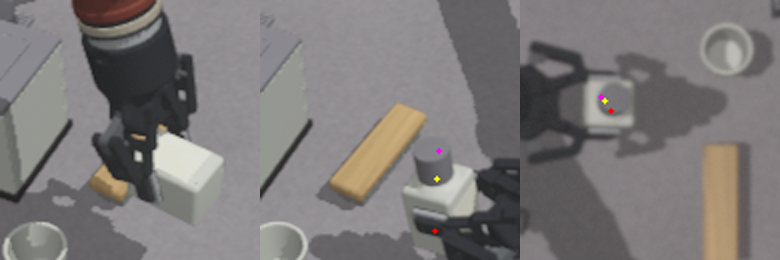

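This time the bottle is upright in the hand, with the cap at (433,160) in the middle crop within about 5° of the marked axis. I'll lower it, press it flat and release. Then the arm goes over the latch, and I'll check the bottle numerically.

```bash
python3 - <<'E'
from h import *
arm.line_to(pq(up(S,.012))[0],velocity=.12);f0=np.array(arm.read_ft_force())
for k in range(9):
    arm.line_to(pq(up(S,.010-.002*k))[0],velocity=.03)
    f=np.array(arm.read_ft_force()); print(k,(f-f0).round(1))
    if f[2]-f0[2]>14: break
arm.move_gripper(0.75);arm.pause(.2);arm.move_gripper(1.0);st("open")
B=back(S,.12); arm.line_to(pq(up(B,.004))[0],velocity=.15);arm.line_to(pq(up(B,.14))[0],velocity=.25)
arm.movep(tub([-.11,0,.30]).tolist(),down(np.radians(-83.5)));st("over latch")
im=snapshot("top");cv2.imwrite("pics/t3.png",im);cv2.imwrite("pics/s3.png",snapshot("scene"))
m=(im[150:230,190:262].min(2)>140).astype(np.uint8)
cs,_=cv2.findContours(m,0,2);k=max(cs,key=cv2.contourArea)+np.array([190,150])
print(cv2.boundingRect(k),cv2.minAreaRect(np.array([ray("top",p[0],.078)[:2]*1000 for p in k],np.float32)))
E
```

```text
0 [-0.1 -1.  -1.1]
1 [ 0.3 -0.9 -0.2]
2 [-0.6  0.3 -1.3]
3 [0.7 0.7 2.6]
4 [-2.5  2.2  7.4]
5 [-2.3  4.5 11.7]
6 [-4.3  6.6 14.5]
open 21.2 [0.62  0.184 0.062] F [-0.4  0.3  0.3] op 1.006 ff 0.0
over latch 24.6 [ 0.463 -0.196  0.299] F [-0.3 -0.  -0. ] op 1.003 ff 0.0
(206, 160, 21, 21) ((620.8936767578125, 141.06898498535156), (48.10539245605469, 48.11227035522461), 89.63984680175781)
```

The bottle now stands: its top-face outline is a 48 x 48 mm square at (0.621,0.141). Next is the latch, with the fingers shut and the tool leaning back about 14° so that the lid and hook stay clear.

```bash
cat >> h.py <<'E'
def tilt(deg,flip=0,yaw=np.radians(6.5)):   # tool pointing down and forward (tub +x), closing axis tub y
    t=np.radians(deg);z=np.array([np.sin(t),0,-np.cos(t)]);y=np.array([0,1-2*flip,0.])
    return Ro.from_euler('z',yaw).as_matrix()@np.c_[np.cross(y,z),y,z]
def lidtop():
    im=snapshot("top");return im
E
python3 - <<'E'
from h import *
R=tilt(14,1);q=Ro.from_matrix(R).as_quat().tolist()
P=lambda x,z:(tub([x,0,z])-.073*R[:,2]).tolist()
arm.move_gripper(0.0,effort=25)
arm.movep(P(-.105,.20),q);a0=snapshot("top")
arm.line_to(P(-.105,.122),velocity=.12);f0=np.array(arm.read_ft_force());st("near")
z=.122;zc=None
while z>.094:
    z-=.0015;arm.line_to(P(-.105,z),velocity=.04)
    f=np.array(arm.read_ft_force())-f0
    if zc is None and f[2]>1.2: zc=z
    print(round(z,4),f.round(1))
    if zc and (zc-z>.0085 or f[2]>9):break
arm.pause(.3)
arm.line_to(P(-.125,.15),velocity=.15);arm.line_to(P(-.14,.22),velocity=.25);arm.pause(.5)
im=snapshot("top");cv2.imwrite("pics/s4.png",snapshot("scene"));cv2.imwrite("pics/t4.png",im);st("done")
print("diff lid",np.abs(im[150:225,318:395].astype(int)-a0[150:225,318:395]).mean())
E
```

```text
near 26.7 [ 0.45  -0.199  0.193] F [-0.9 -0.5 -0.5] op 0.002 ff 0.0
0.1205 [ 2.   1.2 -0.1]
0.119 [ 1.  -0.   1.6]
0.1175 [1.4 0.5 1.3]
0.116 [ 1.8  0.6 -0.1]
0.1145 [0.9 0.8 1.6]
0.113 [1.6 0.3 1.5]
0.1115 [-0.3  0.7  2.7]
0.11 [-0.1  0.5  3.1]
done 30.5 [ 0.414 -0.203  0.291] F [-0.   0.3  0.3] op -0.0 ff 0.0
diff lid 1.0987590187590188
```

Force noise triggered the contact test early, so I pressed only 2–3 mm. I'll press again to a fixed depth.

```bash
python3 - <<'E'
from h import *
R=tilt(14,1);P=lambda x,z:(tub([x,0,z])-.073*R[:,2]).tolist()
a0=cv2.imread("pics/t4.png")
arm.line_to(P(-.125,.15),velocity=.25);arm.line_to(P(-.105,.118),velocity=.15);f0=np.array(arm.read_ft_force())
for z in(.110,.107,.1045):
    arm.line_to(P(-.105,z),velocity=.04);print(z,(np.array(arm.read_ft_force())-f0).round(1))
arm.pause(.2)
arm.line_to(P(-.125,.15),velocity=.15);arm.line_to(P(-.14,.22),velocity=.25);arm.pause(.3)
im=snapshot("top");cv2.imwrite("pics/s5.png",snapshot("scene"));st("done")
print("diff lid",np.abs(im[150:225,318:395].astype(int)-a0[150:225,318:395]).mean())
E
```

```text
0.11 [0.6 1.1 0.8]
0.107 [-1.4 -0.8  3.3]
0.1045 [-1.6 -0.3  5.8]
done 33.7 [ 0.414 -0.203  0.29 ] F [-0.7 -0.1 -0.5] op -0.001 ff 0.0
diff lid 43.40184704184704
```

The lid region changed strongly, so the lid has sprung open. Before gripping the cap I'll refine the bottle's xy from both saved views by fitting its body model.

```bash
python3 - <<'E'
from h import *
im={"scene":cv2.imread("pics/s3.png"),"top":cv2.imread("pics/t3.png")}
for nm in im:
    I=im[nm];best=[]
    p0=proj(nm,np.array([.62,.14,.04])).astype(int);r=45
    roi=(slice(p0[1]-r,p0[1]+r),slice(p0[0]-r,p0[0]+r))
    w=(I.min(2)>135).astype(np.uint8);n,l,s,ce=cv2.connectedComponentsWithStats(w)
    near=min(range(1,n),key=lambda i:np.hypot(*(ce[i]-p0))-(s[i][4]>100)*500);w=(l==near)[roi]
    for x in np.arange(.605,.64,.002):
        for y in np.arange(.12,.158,.002):
            pts=[proj(nm,np.array([x+i*.026,y+j*.026,z])) for i in(-1,1) for j in(-1,1) for z in((0,.078) if nm=="scene" else (.078,.0781))]
            M=np.zeros(I.shape[:2],np.uint8);cv2.fillConvexPoly(M,cv2.convexHull(np.array(pts,np.float32)).astype(np.int32),1);M=M[roi]>0
            best.append(((M&w).sum()/(M|w).sum(),x,y))
    print(nm,s[near],[np.round(b,3).tolist() for b in sorted(best)[-4:]])
    # cap: sharpest check
o=lambda nm:-np.array(camera_info(nm)["R"]).T@np.array(camera_info(nm)["t"]);print(o("top").round(2),o("scene").round(2))
E
```

```text
scene [ 181  229  160   56 2289] [[0.276, 0.609, 0.158], [0.276, 0.605, 0.148], [0.276, 0.609, 0.148], [0.276, 0.607, 0.156]]Traceback (most recent call last):
  File "<stdin>", line 11, in <module>
  File "h.py", line 9, in proj
    c=camera_info(name);p=np.array(c["R"])@X+np.array(c["t"])
ValueError: time passes only in moves, steps and waits
```

```bash
python3 - <<'E'
from h import *
s=cv2.imread("pics/s5.png");t=cv2.imread("pics/t3.png")
def crop(I,nm,u,v,w,h,k):
    big=cv2.resize(I[v:v+h,u:u+w],None,fx=k,fy=k,interpolation=2);x,y=.621,.138
    for z,rr,cl in((.114,.017,(255,0,255)),):
        P=[((proj(nm,np.array([x+rr*np.cos(q),y+rr*np.sin(q),z]))-[u,v]+.5)*k) for q in np.linspace(0,6.28,12)]
        cv2.polylines(big,[np.array(P).astype(np.int32)],True,cl,1)
    P=[((proj(nm,np.array([x+i*.026,y+j*.026,.078]))-[u,v]+.5)*k) for i,j in((1,1),(1,-1),(-1,-1),(-1,1))]
    cv2.polylines(big,[np.array(P).astype(np.int32)],True,(0,0,255),1);return big
out=np.hstack([cv2.resize(crop(s,"scene",100,80,200,200,2),(400,400)),crop(t,"top",185,140,80,80,5)]);cv2.imwrite("pics/v9.png",out)
E
```

```text
(no output)
```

View pics/v9.png

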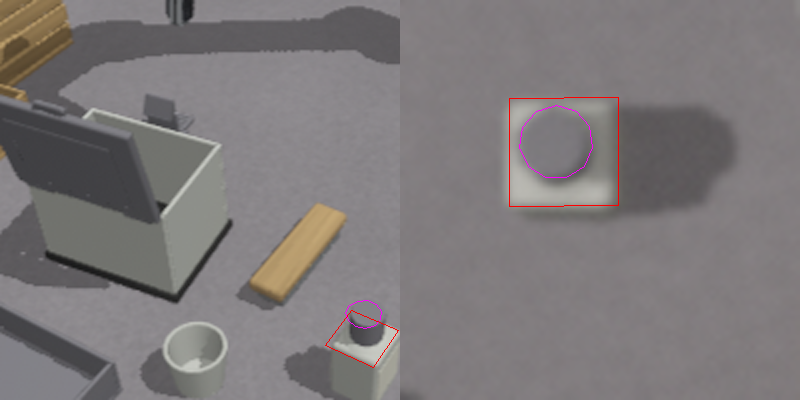

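The lid is fully open, leaning back at (80,150). The bottle stands with its cap at (555,143) in the top crop, within 2 mm of my marked circle. Now I'll grip the cap from above and set the bottle in the tub.

```bash
python3 - <<'E'
from h import *
q0=down(np.radians(-90));q1=down(np.radians(-83.5))
X=[.619,.139]
arm.move_gripper(1.0)
arm.movep([*X,.25],q0);arm.line_to([*X,.156],velocity=.12);st("at")
arm.move_gripper(0.0,effort=80);st("grip")
arm.line_to([*X,.34],velocity=.2);st("lift")
C=tub([-.008,0,0])
arm.line_to([C[0],C[1],.34],velocity=.25,ori=q1);st("over tub")
arm.line_to([C[0],C[1],.173],velocity=.13);f0=np.array(arm.read_ft_force())
for k in range(10):
    arm.line_to([C[0],C[1],.170-.002*k],velocity=.04)
    f=np.array(arm.read_ft_force())-f0
    if f[2]>4:break
print(k,f.round(1));st("placed")
arm.move_gripper(0.8);arm.line_to([C[0],C[1],.30],velocity=.2);st("out")
cv2.imwrite("pics/t6.png",snapshot("top"));cv2.imwrite("pics/s6.png",snapshot("scene"))
E
```

```text
at 36.9 [0.62  0.139 0.157] F [0.5 0.5 0.6] op 0.995 ff 0.0
grip 37.4 [0.619 0.139 0.157] F [0.3 0.8 3. ] op 0.369 ff 79.4
lift 38.5 [0.618 0.139 0.338] F [-0.3 -0.  -2.6] op 0.376 ff 79.4
over tub 40.0 [ 0.564 -0.184  0.34 ] F [ 0.4  0.4 -3.4] op 0.371 ff 79.5
5 [-1.5  1.   8.1]
placed 42.9 [ 0.563 -0.186  0.162] F [-1.7  1.   5.5] op 0.379 ff 80.6
out 44.2 [ 0.562 -0.185  0.299] F [-0.4 -0.7 -1.1] op 0.8 ff 0.0
```

The bottle met the floor at TCP z 0.160, exactly 4–5 mm above the worktop grasp as expected, and it was released gently. Now I'll go behind the lid with shut fingers and sweep it down.

```bash
python3 - <<'E'
from h import *
q=down(np.radians(-83.5))
def T(x,z):  # lower -x corner of the finger at tub (x,z)
    p=tub([x+.011,0,z+.073]);return p.tolist()
def cp(th,off=0):
    r=.12-.02*th/1.75
    x=.065-r*np.cos(th)+.01*np.sin(th);z=.13+r*np.sin(th)+.01*np.cos(th)
    if th>np.pi/2: x=.065-.132*np.cos(th)+.01*np.sin(th)
    return T(x,z)
way=[T(-.02,.30),T(.15,.30),T(.15,.225),cp(1.75)]
print([arm.ik(p,q) is not None for p in way+[cp(t) for t in(1.57,1.2,.8,.4,.0)]])
arm.move_gripper(0.0,effort=40)
arm.line_to(way[0],velocity=.25);arm.line_to(way[1],velocity=.25);arm.line_to(way[2],velocity=.2);st("behind")
cv2.imwrite("pics/s7.png",snapshot("scene"))
for th in(1.75,1.5,1.25,1.0,.75,.5,.3,.17):
    arm.line_to(cp(th),velocity=.1);print(th,np.round(arm.read_ft_force(),1))
st("before ramp")
E
```

```text
[True, True, True, True, True, True, True, True, True]
behind 46.7 [ 0.731 -0.167  0.299] F [ 0.6 -0.5  0.7] op 0.0 ff 0.0
1.75 [ 0.3 -0.1  0.1]
1.5 [ 2.3 -0.9  0.5]
1.25 [1.5 0.1 1.1]
1.0 [0.7 0.9 1.7]
0.75 [ 0.6 -0.1  2.6]
0.5 [0.2 0.1 2.4]
0.3 [-0.8  0.1  3.1]
0.17 [-1.2  0.2  2.7]
before ramp 50.3 [ 0.532 -0.189  0.233] F [-1.2  0.2  2.7] op 0.005 ff 1.1
```

The lid is following at about 3 N as expected. Now I'll press it slowly past the hook.

```bash
python3 - <<'E'
from h import *
p=np.array(arm.read_tool_pos());z=p[2]
while z>.203:
    z-=.002;arm.line_to([p[0],p[1],z],velocity=.025)
    f=arm.read_ft_force();print(round(z-.073,4),np.round(f,1))
    if f[2]>17:break
arm.pause(.2);st("pressed")
arm.line_to([p[0],p[1],.235],velocity=.08);st("up a bit")
arm.line_to([p[0],p[1],.33],velocity=.25);arm.pause(.3)
t=snapshot("top");s=snapshot("scene");st("clear")
cv2.imwrite("pics/fin.png",np.hstack([s[60:300,60:400],t[120:260,190:410].repeat(1,0) if 0 else cv2.resize(t[100:260,180:420],(360,240))]))
E
```

```text
0.1579 [-0.4  0.7  1.6]
0.1559 [-1.1 -0.1  1.7]
0.1539 [-1.2 -1.1  1.9]
0.1519 [-1.1 -0.6  2.6]
0.1499 [-1.9 -0.6  4.1]
0.1479 [-3.  -1.   6.4]
0.1459 [-3.8  0.1  9.1]
0.1439 [-1.9  0.   6. ]
0.1419 [0.6 0.6 0.3]
0.1399 [-1.   0.5  1.9]
0.1379 [-2.9  2.9 12.2]
0.1359 [-5.3  4.5 22.8]
pressed 53.5 [ 0.533 -0.189  0.212] F [-5.6  4.7 22.4] op -0.002 ff 11.3
up a bit 54.0 [ 0.532 -0.189  0.235] F [-0.5  0.1 -0.2] op -0.001 ff 0.0
clear 54.9 [ 0.532 -0.189  0.329] F [ 0.2 -0.2 -0.8] op -0.002 ff 0.0
```

View pics/fin.png

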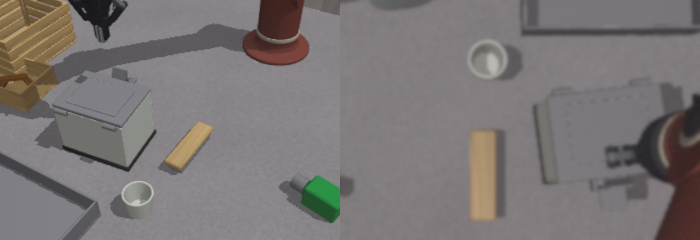

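The force profile shows the snap: 9 N, then 0.3 N, then the hard stop. The picture shows the lid shut at (105,95) with the arm clear, the brush and cup in place, and the bottle no longer on the worktop.

```bash
python3 -c "
from station import ticket
print(ticket.finish_job())"
```

```text
the job is handed in; nothing more can be done
None
```

The job is handed in at about 55 s: the bottle stood upright on the second try (it fell over once), was lowered into the tub without a drop (inside not viewed), the lid snapped shut and stayed, and the brush and cup are untouched.

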